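# Line up the bench supplies by height

### The arm

A 7-joint arm with a two-finger parallel gripper is mounted at the origin on a cart in front of the work surface, level with it; the furniture and walls round the work are solid. World frame = base frame: x ahead of the robot, y to its left, z up, the work surface at z = 0. Lengths are in m, angles in rad, forces in N, time in s.
With the tool pointing down it reaches from about 0.4 to 0.9 m from the base axis. Payload 5.5 kg.
Tool frame: the origin (TCP) lies at the centre of the arm's flange, where the gripper is bolted on; the fingertips stand 178 mm ahead of it and the grasp point (between the pads) lies 159 mm ahead of it; x points along the fingers, y is the direction in which the jaws open and shut, and the axes are right-handed (so a half turn about x gives the same grasp; the last joint's range is limited). The gripper opens to 92 mm and grips with 3 to 60 N. Pads are 19 mm wide; open, the fingers measure 130 mm over their backs; the gripper's body (75 mm by 190 mm) begins 47 mm behind the grasp point.
Start: joints at [1.416, 0.501, -0.427, 1.55, 0.221, 1.138, -0.21], TCP at [0.264, -0.594, 0.405] pointing down, gripper open.
Joint ranges: [-2.88, 2.88], [-0.31, 2.03], [-1.54, 1.56], [0.2, 2.42], [-1.41, 4.55], [0.19, 2.02], [-2.57, 2.57]. Speed limits (rad/s): [2.57, 2.57, 3.14, 3.14, 3.14, 3.14, 3.14].

### API

Orientations are given as [roll, pitch, yaw] about the fixed x, y, z axes, in that order (R = Rz(yaw) Ry(pitch) Rx(roll)).
In Python, from bench import readout, capture, calibration, close_job gives the robot as it stands.
- The arm moves only by the shell command python3 -m inch 'ROWS'. ROWS is JSON, a list of rows, each an object of numbers: "dx", "dy", "dz": the shift along the tool's x, y, z in mm; "rx", "ry", "rz": the turn, a rotation vector about the tool's x, y, z in degrees; "grip": the closure, from -1 (fully open) to 1 (shut). A call has 1 to 8 rows; each row is the pose to reach, as a shift and turn from the pose commanded when the call began, along the tool's axes at that moment; what a row does not reach only later rows make up. A row lasts 1/10 s, in which the tool goes at most 50 mm and 8.59 degrees, less where a joint would pass 70% of its speed; a pose out of reach is approached as far as the arm can. A call with a gripper value outside its range is refused whole. The fingers move at their own pace and stop on an object; the grip force is fixed at half the most. Time passes only in rows, so rows that repeat a pose let the fingers close. It gives the time, the measured TCP pose, the force and the opening at its end, in the units of the state.
- readout.sense(): the state, without advancing time (a new reading comes with each control period).
- capture(name): name is "scene" or "top" or "wrist"; returns the picture (420x560x3 uint8, blue, green, red); there is no depth.
- calibration(name): a dict with "camera_matrix" (3x3 intrinsics, pixels), "eye" and "rotation" of the camera in the world; the wrist camera has in their place "hand_eye" (4x4, takes a point from camera to tool coordinates, whose origin is the TCP and whose axes are the tool frame's). Camera axes: x right, y down, z forward; pixel columns grow to the right and rows downward; lengths in m; the calibration is good to about 2 mm. A picture is of the moment at which its call begins: read the wrist's pose just before it. calibration takes no time and is no camera call.
- close_job(): hands the job in, once; it reports no verdict.
The state is a dict: "time": time; "qpos": joint angles; "dq": joint speeds; "effort": joint torques, N m; "tcp_pos": TCP position; "tcp_rot": TCP orientation; "force": force on the tool from outside, world axes, zero at the start; "torque": the same for the moment, N m; "grip_width": opening from 0.0 (shut) to 1.0 (fully open).
Only numpy, scipy, OpenCV 4.12 (cv2) and the standard library are available. Lean on these libraries where they do the work, as an engineer would, in place of code of your own. Each camera call takes 0.05 s, during which the arm holds its last target.

### The job

Line up the four bench supplies (glue bottle, white jar, thread spool, roll of tape) on the supply strip in order of height, one centred on each rubber pad: the tallest on the pad next to the upright end plate, the lowest on the pad farthest from it. Stand each one upright, the tape lying flat, and leave the green packet where it lies.

Things in the scene. Friction and masses are not known exactly. Their poses are not given: they have to be found in the camera images.
- glue_bottle_center (a point): white glue bottle with a red needle cap, standing upright; the body is a round cylinder 36 mm across and 70 mm tall, the thin cap above it (16 mm wide) makes it 96 mm tall in all: the tallest of the four. The point is its centre, half-way up (48 mm above its underside, on the upright axis); z is its upright axis. Loose; starts on the bench top.
- white_jar_center (a point): plain white round screw jar with a white lid, standing upright; 64 mm across the lid, 66 mm tall: the second tallest. The point is its centre, half-way up (33 mm above its underside, on the upright axis); z is its upright axis. Loose; starts on the bench top.
- spool_center (a point): thread spool wound with red thread, standing on end; two flanges 40 mm across and 5 mm thick (at the bottom and the top), a core 24 mm across between them, 36 mm tall: the third tallest. The point is its centre, half-way up (18 mm above its underside, on the upright axis); z is its upright axis. Loose; starts on the bench top.
- tape_roll_center (a point): small roll of yellow tape lying flat; 60 mm across, 18 mm tall, open core about 40 mm: the lowest of the four. The point is its centre, half-way up (9 mm above its underside, on the upright axis); z is its upright axis. Loose; starts on the bench top.
- pad_a_top (a point): round black rubber pad, 72 mm across and 2 mm thick with a small grey dot at its centre, fixed on a flat aluminium strip (430 x 86 x 6 mm) that lies on the bench with four such pads in a straight row 90 mm apart; this is the pad at the robot's left end. The point is the centre of its top, 8 mm above the bench top; y runs along the row, x across it.
- pad_b_top (a point): round black rubber pad, 72 mm across and 2 mm thick with a small grey dot at its centre, fixed on a flat aluminium strip (430 x 86 x 6 mm) that lies on the bench with four such pads in a straight row 90 mm apart; this is the pad second from the left. The point is the centre of its top, 8 mm above the bench top; y runs along the row, x across it.
- pad_c_top (a point): round black rubber pad, 72 mm across and 2 mm thick with a small grey dot at its centre, fixed on a flat aluminium strip (430 x 86 x 6 mm) that lies on the bench with four such pads in a straight row 90 mm apart; this is the pad third from the left. The point is the centre of its top, 8 mm above the bench top; y runs along the row, x across it.
- pad_d_top (a point): round black rubber pad, 72 mm across and 2 mm thick with a small grey dot at its centre, fixed on a flat aluminium strip (430 x 86 x 6 mm) that lies on the bench with four such pads in a straight row 90 mm apart; this is the pad at the robot's right end. The point is the centre of its top, 8 mm above the bench top; y runs along the row, x across it.
- end_plate: upright dark steel end plate, 80 mm wide across the strip, 5 mm thick, 45 mm high with an 18 mm wide foot, fixed at one end of the strip, sometimes the left and sometimes the right end, 70 mm beyond the centre of the end pad beside it (at the other end is only a flat aluminium bar 4 mm high). Origin: centre of its underside, on the strip, 6 mm above the bench top; y runs along the row.
- green_packet_center (a point): filled green foil packet lying flat, 58 x 85 x 16 mm, a loose bystander to the left of the work that is to stay where it is. The point is its centre, 8 mm above the bench top; y is its long axis.

How it is judged:
By the outcome, as a careful person would: the job done as asked, in the order asked, and still so for the second after the job is handed in, with the robot touching nothing.
It also fails if it takes over 120 s, if anything falls off the work surface, if the arm or the gripper's body presses on something with over 40 N, if the wrist force passes 120 N, or if a joint passes its speed limit or range.

## Working session

There is one attempt and no reset: what is moved stays moved. The work goes in short steps, Python scripts to look and compute and a shell command to move; the robot and the scene stay as the last step left them, time stands still between calls to the robot, and variables do not carry over. Pictures are saved under pics/ and viewed, and the job is handed in when it is done.

```bash
ls; mkdir -p pics; python3 - <<'E'
from bench import readout,capture,calibration
import cv2
s=readout.sense(); print(s)
for n in("scene","top"):
    cv2.imwrite(f"pics/{n}0.png",capture(n)); c=calibration(n); print(n,c)
print(calibration("wrist"))
E
```

```text
pics
{'time': 0.0, 'qpos': array([ 1.41620148,  0.50188695, -0.42679394,  1.55142243,  0.22081058,
        1.13825407, -0.21029242]), 'dq': array([-0.00131671,  0.0011801 , -0.00093668, -0.00172097,  0.00086639,
        0.00125401, -0.00073432]), 'effort': array([ 5.78594154e-05, -5.66589653e+01, -5.81628799e+00, -2.79109812e+01,
       -6.87132985e-02,  3.07781599e-02,  2.26071661e-04]), 'tcp_pos': array([ 0.26354795, -0.59380754,  0.4036652 ]), 'tcp_rot': array([-1.61311369,  1.56888381,  1.9463376 ]), 'force': array([-0.21692164, -0.15851932,  0.03380789]), 'torque': array([ 0.00307527, -0.02175906, -0.0692345 ]), 'grip_width': 0.9994381256453835}
scene {'camera_matrix': array([[392.91591937,   0.        , 281.20314464],
       [  0.        , 392.91591937, 208.21633994],
       [  0.        ,   0.        ,   1.        ]]), 'eye': array([0.14220577, 0.47178368, 0.70102571]), 'rotation': array([-2.33950522e+00, -1.84981220e-03, -2.48467819e+00])}
top {'camera_matrix': array([[489.55839686,   0.        , 280.00743889],
       [  0.        , 489.55839686, 211.41127594],
       [  0.        ,   0.        ,   1.        ]]), 'eye': array([ 0.33289258, -0.05514417,  1.07670079]), 'rotation': array([-2.95844505, -0.0056198 , -1.57185896])}
{'camera_matrix': array([[304.1025442 ,   0.        , 277.47933206],
       [  0.        , 304.1025442 , 204.78112534],
       [  0.        ,   0.        ,   1.        ]]), 'hand_eye': array([[-5.25236245e-05, -2.67215051e-01,  9.63636920e-01,
         2.08368967e-02],
       [ 9.99999997e-01, -7.06768242e-05,  3.49070407e-05,
         8.13222913e-04],
       [ 5.87791106e-05,  9.63636919e-01,  2.67215054e-01,
        -7.14185292e-02],
       [ 0.00000000e+00,  0.00000000e+00,  0.00000000e+00,
         1.00000000e+00]])}
```

View pics/scene0.png

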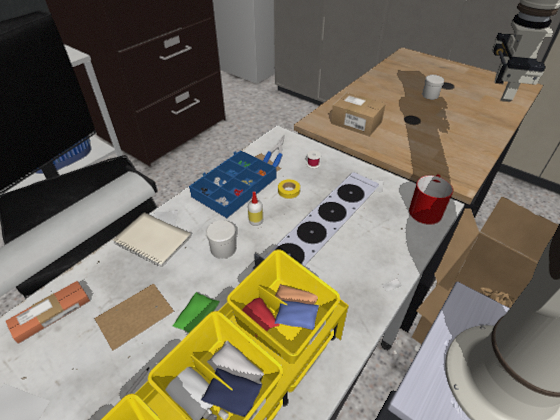

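View pics/top0.png

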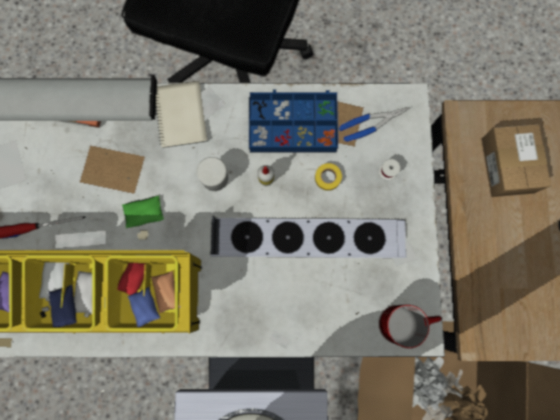

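The top view shows the end plate at the left (215,236), so pad A is the tallest's place. The pads are at (247,237), (288,237), (329,237) and (370,237). The jar is at (211,173), the bottle at (265,175), the tape at (329,176), the spool at (391,169) and the packet at (142,211).

```bash
cat > h.py <<'E'
import numpy as np, cv2
from scipy.spatial.transform import Rotation as R
from bench import readout,capture,calibration
def cam(n,s=None):
    c=calibration(n);K=c["camera_matrix"]
    if n=="wrist":
        s=s or readout.sense(); T=np.eye(4);T[:3,:3]=R.from_euler('xyz',s['tcp_rot']).as_matrix();T[:3,3]=s['tcp_pos']
        M=T@c["hand_eye"]; return K,M[:3,3],M[:3,:3]
    r=np.array(c["rotation"]); return K,np.array(c["eye"]),R.from_euler('xyz',r).as_matrix()
def ray(C,uv,z):
    K,e,M=C; d=M@np.linalg.solve(K,[uv[0],uv[1],1]); return e+d*(z-e[2])/d[2]
def proj(C,p):
    K,e,M=C; q=K@(M.T@(np.array(p)-e)); return q[:2]/q[2]
def blobs(m,amin=30):
    n,l,st,ce=cv2.connectedComponentsWithStats(m.astype(np.uint8)); return [(st[i][4],st[i][:4].tolist(),ce[i].round(1)) for i in range(1,n) if st[i][4]>=amin]
E
python3 - <<'E'
from h import *
for n in("top","scene"):
    C=cam(n); print(n,C[2].round(2).tolist(), proj(C,[.5,0,0]))
I=cv2.imread("pics/top0.png");C=cam("top");h=cv2.cvtColor(I,cv2.COLOR_BGR2HSV)
def roi(m,x0,y0,x1,y1):
    o=np.zeros_like(m);o[y0:y1,x0:x1]=m[y0:y1,x0:x1];return o
print("pads")
for b in blobs(roi(h[...,2]<60,205,215,400,260),80): print(b,ray(C,b[2],.008).round(4))
print("tape")
for b in blobs(roi((h[...,1]>120)&(h[...,0]>18)&(h[...,0]<35),300,155,360,200)): print(b,ray(C,b[2],.018).round(4))
c=cv2.resize(I[140:270,190:410],None,fx=3.6,fy=3.6,interpolation=cv2.INTER_CUBIC);cv2.imwrite("pics/crop.png",c)
S=cv2.imread("pics/scene0.png");cv2.imwrite("pics/crop2.png",cv2.resize(S[140:300,180:390],None,fx=3.6,fy=3.6,interpolation=cv2.INTER_CUBIC))
E
```

```text
top [[-0.0, -0.98, 0.18], [-1.0, 0.0, -0.01], [0.01, -0.18, -0.98]] [252.4127016  225.70061559]
scene [[-0.79, -0.43, 0.44], [-0.61, 0.55, -0.57], [0.0, -0.72, -0.7]] [282.7009235  247.93186419]
pads
(np.int32(250), [211, 217, 8, 37], array([214.7, 236. ])) [0.4759 0.0822 0.008 ]
(np.int32(755), [231, 221, 31, 32], array([246.2, 236.6])) [0.4745 0.013  0.008 ]
(np.int32(709), [273, 222, 30, 31], array([287.5, 236.9])) [ 0.4738 -0.0778  0.008 ]
(np.int32(707), [314, 223, 30, 30], array([328.4, 237.4])) [ 0.4727 -0.1678  0.008 ]
(np.int32(710), [355, 223, 30, 30], array([369.2, 237.7])) [ 0.472  -0.2576  0.008 ]
tape
(np.int32(380), [315, 163, 27, 27], array([328. , 176.3])) [ 0.6086 -0.1684  0.018 ]
```

View pics/crop.png

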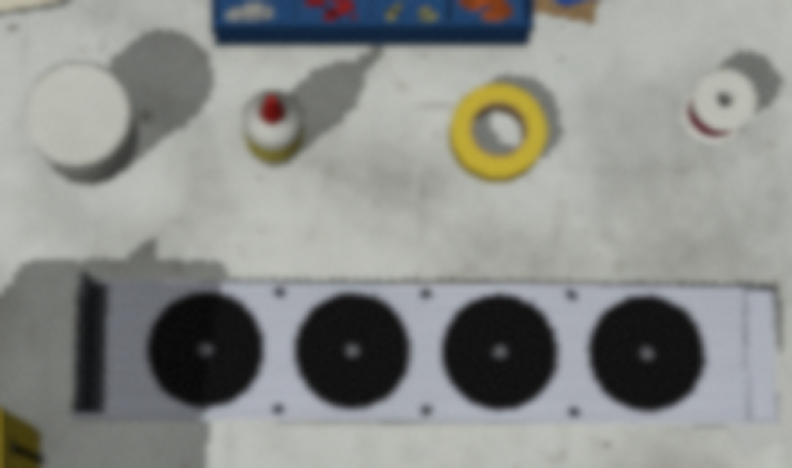

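View pics/crop2.png

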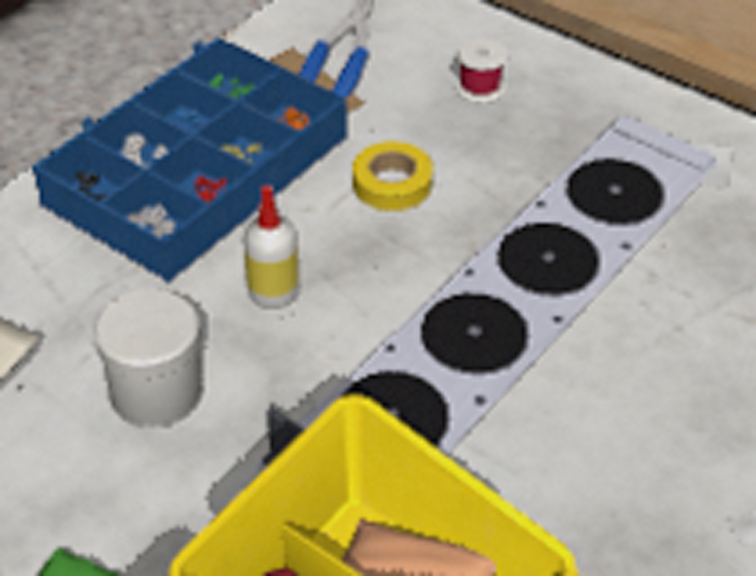

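The crops show the jar lid centred at about (212,172), the spool top at (391,167) and the bottle cap tip at (265,168) in the top image. The tall yellow bin overhangs near pad A. I'll measure these points and the bin's corner height next.

```bash
python3 - <<'E'
from h import *
C=cam("top");D=cam("scene")
f=lambda p:np.array([190+(p[0]-1.3)/3.6,140+(p[1]-1.3)/3.6])
g=lambda p:np.array([180+(p[0]-1.3)/3.6,140+(p[1]-1.3)/3.6])
def tri(a,b):
    A=[];B=[]
    for (K,e,M),uv in((C,a),(D,b)):
        d=M@np.linalg.solve(K,[*uv,1]);d/=np.linalg.norm(d);P=np.eye(3)-np.outer(d,d);A.append(P);B.append(P@e)
    A=np.vstack(A);B=np.hstack(B);x,r,*_=np.linalg.lstsq(A,B,rcond=None);return x.round(4),np.sqrt(r).round(4)
print("jar",ray(C,f((79,115)),.066),ray(D,g((150,327)),.066),tri(f((79,115)),g((150,327))))
print("spool",ray(C,f((725,99)),.036),ray(D,g((484,54)),.036))
print("bottle tip",ray(C,f((270,98)),.096),ray(D,g((266,190)),.096),tri(f((270,98)),g((266,190))))
print("tape",ray(D,g((393,172)),.018))
for n,p in zip("dcba",((615,190),(548,257),(474,331))): print(n,ray(D,g(p),.008))
print("bin corner",tri((196,253),g((355,400))), tri((196,330),g((578,570))))
s=readout.sense();print(R.from_euler('xyz',s['tcp_rot']).as_matrix().round(3))
cv2.imwrite("pics/w0.png",capture("wrist"))
E
```

```text
jar [0.60637667 0.08463506 0.066     ] [0.60329226 0.08728108 0.066     ] (array([0.607 , 0.0849, 0.0617]), array([0.0008]))
spool [ 0.62477929 -0.30574268  0.036     ] [ 0.62084935 -0.30353838  0.036     ]
bottle tip [ 0.60841182 -0.02910585  0.096     ] [ 0.60596816 -0.02670893  0.096     ] (array([ 0.6089, -0.0292,  0.0928]), array([0.0006]))
tape [ 0.60490457 -0.16321231  0.018     ]
d [ 0.47046916 -0.25639732  0.008     ]
c [ 0.47163794 -0.16648634  0.008     ]
b [ 0.47280314 -0.07685041  0.008     ]
bin corner (array([0.4287, 0.1022, 0.1381]), array([0.0048])) (array([0.2872, 0.1028, 0.1139]), array([0.0101]))
[[-0.001  0.406 -0.914]
 [ 0.002 -0.914 -0.406]
 [-1.    -0.002 -0.   ]]
```

View pics/w0.png

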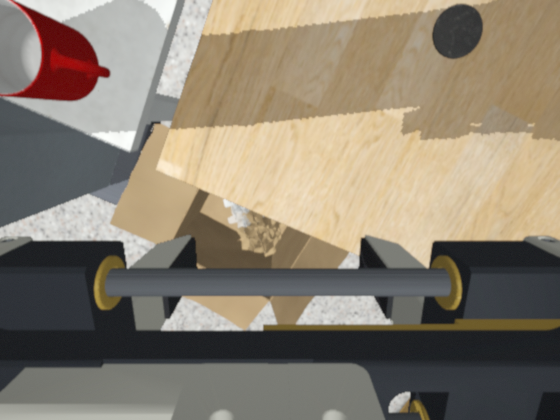

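The objects are located. The bin's rim is about 0.13 m high at y > 0.10 and x < 0.43, so I'll place with the jaws along x. First, to a wrist-camera viewpoint over the work.

```bash
cat >> h.py <<'E'
def go(p,yaw,s=None):
    """tool-axis mm/deg from present pose to TCP p, tool x down, tool y at world angle yaw(deg)"""
    s=s or readout.sense();A=R.from_euler('xyz',s['tcp_rot']).as_matrix()
    y=np.array([np.cos(np.radians(yaw)),np.sin(np.radians(yaw)),0]);x=np.array([0,0,-1.]);B=np.c_[x,y,np.cross(x,y)]
    d=A.T@(np.array(p)-s['tcp_pos'])*1000; r=np.degrees(R.from_matrix(A.T@B).as_rotvec())
    print("t%.2f at"%s['time'],s['tcp_pos'].round(4),"dx,dy,dz",d.round(1),"r",r.round(2),"w",round(s['grip_width'],3),"F",s['force'].round(1))
E
python3 -c "
from h import *
go([.54,-.1,.42],0)"
```

```text
t0.15 at [ 0.2636 -0.5939  0.4039] dx,dy,dz [ -15.6 -339.3 -453. ] r [-6.606e+01 -5.000e-02  7.000e-02] w 0.998 F [-0.2  0.7 -0.2]
```

```bash
python3 -m inch '[{"dx":-4,"dy":-28,"dz":-38,"rx":-5},{"dx":-8,"dy":-57,"dz":-76,"rx":-12},{"dx":-10,"dy":-85,"dz":-113,"rx":-18},{"dx":-12,"dy":-113,"dz":-151,"rx":-25},{"dx":-14,"dy":-141,"dz":-189,"rx":-31},{"dx":-15,"dy":-170,"dz":-227,"rx":-37},{"dx":-15,"dy":-198,"dz":-264,"rx":-43},{"dx":-15,"dy":-226,"dz":-302,"rx":-48}]'; python3 -c "
from h import *
go([.54,-.1,.42],0)"
```

```text
t0.15 at [ 0.2636 -0.5939  0.4039] dx,dy,dz [ -15.6 -339.3 -453. ] r [-6.606e+01 -5.000e-02  7.000e-02] w 0.998 F [-0.2  0.7 -0.2]validation failed for argument at $[0]...
```

```bash
python3 -m inch '[{"dx":-4,"dy":-28,"dz":-38,"rx":-5,"ry":0,"rz":0,"grip":-1},{"dx":-8,"dy":-57,"dz":-76,"rx":-12,"ry":0,"rz":0,"grip":-1},{"dx":-10,"dy":-85,"dz":-113,"rx":-18,"ry":0,"rz":0,"grip":-1},{"dx":-12,"dy":-113,"dz":-151,"rx":-25,"ry":0,"rz":0,"grip":-1},{"dx":-14,"dy":-141,"dz":-189,"rx":-31,"ry":0,"rz":0,"grip":-1},{"dx":-15,"dy":-170,"dz":-227,"rx":-37,"ry":0,"rz":0,"grip":-1},{"dx":-15,"dy":-198,"dz":-264,"rx":-43,"ry":0,"rz":0,"grip":-1},{"dx":-15,"dy":-226,"dz":-302,"rx":-48,"ry":0,"rz":0,"grip":-1}]'; python3 -c "
from h import *
go([.54,-.1,.42],0)"
```

```text
time: 0.95
tcp_pos: [0.4484, -0.2632, 0.4198]
tcp_rot: [0.02, 1.57, -1.863]
force: [0.4, -0.8, 0.3]
grip_width: 1.002
t0.95 at [ 0.4484 -0.2632  0.4198] dx,dy,dz [  -0.3   37.1 -183.4] r [-17.84   0.03   0.  ] w 1.002 F [ 0.4 -0.8  0.3]
```

```bash
python3 -m inch '[{"dx":0,"dy":9,"dz":-46,"rx":-4,"ry":0,"rz":0,"grip":-1},{"dx":0,"dy":18,"dz":-92,"rx":-9,"ry":0,"rz":0,"grip":-1},{"dx":0,"dy":27,"dz":-138,"rx":-14,"ry":0,"rz":0,"grip":-1},{"dx":0,"dy":37,"dz":-183,"rx":-18,"ry":0,"rz":0,"grip":-1},{"dx":0,"dy":37,"dz":-183,"rx":-18,"ry":0,"rz":0,"grip":-1},{"dx":0,"dy":37,"dz":-183,"rx":-18,"ry":0,"rz":0,"grip":-1}]'; python3 -c "
from h import *
go([.54,-.1,.42],0)
cv2.imwrite('pics/w1.png',capture('wrist'))"
```

```text
time: 1.55
tcp_pos: [0.5402, -0.101, 0.4195]
tcp_rot: [-2.441, 1.57, 2.273]
force: [0.2, -0.3, -0.2]
grip_width: 1.001
t1.55 at [ 0.5402 -0.101   0.4195] dx,dy,dz [-0.5 -0.2 -1. ] r [ 0.12 -0.03  0.03] w 1.001 F [ 0.2 -0.3 -0.2]
```

View pics/w1.png

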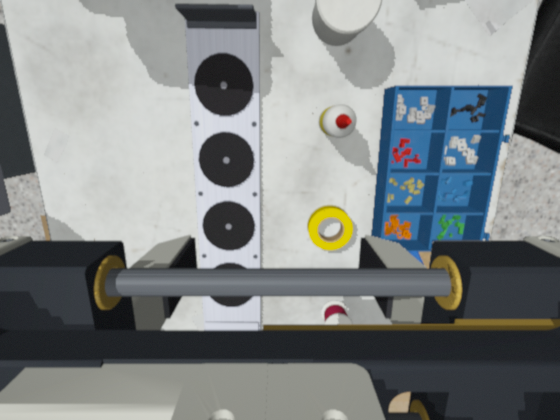

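The wrist view shows the pad dots A (224,85), B (226,160) and C (229,226), the bottle cap (344,121), the tape (331,228), the jar cut at the top and the spool behind the bar.

```bash
python3 - <<'E'
from h import *
s=readout.sense();C=cam("wrist",s);I=cv2.imread("pics/w1.png");h=cv2.cvtColor(I,cv2.COLOR_BGR2HSV)
def roi(m,x0,y0,x1,y1):
    o=np.zeros_like(m);o[y0:y1,x0:x1]=m[y0:y1,x0:x1];return o
for b in blobs(roi((h[...,2]<60),190,45,262,255),500): print("pad",b,ray(C,b[2],.008).round(4))
for p in((224,85.5),(226,160),(229,226.5)): print("dot",ray(C,p,.008).round(4))
for b in blobs(roi((h[...,1]>120)&(h[...,0]>18)&(h[...,0]<35),295,190,365,260)): print("tape",b[:2],ray(C,b[2],.018).round(4))
for b in blobs(roi((h[...,1]>140)&((h[...,0]<8)|(h[...,0]>170)),318,100,365,140)): print("cap",b,ray(C,b[2],.08).round(4))
print("boxedge", ray(C,(388,87),.04),ray(C,(374,236),.04))
print("w tip",proj(C,[.607,.085,.066]))
E
```

```text
pad (np.int32(2667), [195, 54, 58, 61], array([223.4,  83.7])) [0.4744 0.0107 0.008 ]
pad (np.int32(2120), [200, 133, 53, 53], array([226. , 159.1])) [ 0.4733 -0.0794  0.008 ]
pad (np.int32(1761), [204, 203, 50, 46], array([228.3, 225.4])) [ 0.4723 -0.1691  0.008 ]
dot [0.475  0.0087 0.008 ]
dot [ 0.4733 -0.0806  0.008 ]
dot [ 0.4732 -0.1707  0.008 ]
tape (np.int32(1065), [308, 206, 45, 44]) [ 0.608  -0.1676  0.018 ]
cap (np.int32(144), [336, 115, 15, 13], array([342.8, 120.9])) [ 0.6053 -0.0323  0.08  ]
boxedge [0.66135431 0.00362735 0.04      ] [ 0.6606181  -0.17205399  0.04      ]
w tip [348.52795768  -7.20050294]
```

```bash
python3 -m inch '[{"dx":25,"dy":22,"dz":-24,"rx":0,"ry":0,"rz":0,"grip":-0.22},{"dx":50,"dy":44,"dz":-48,"rx":0,"ry":0,"rz":0,"grip":-0.22},{"dx":80,"dy":66,"dz":-71,"rx":0,"ry":0,"rz":0,"grip":-0.22},{"dx":100,"dy":66,"dz":-71,"rx":0,"ry":0,"rz":0,"grip":-0.22},{"dx":100,"dy":66,"dz":-71,"rx":0,"ry":0,"rz":0,"grip":-0.22},{"dx":100,"dy":66,"dz":-71,"rx":0,"ry":0,"rz":0,"grip":-0.22}]'; python3 -c "
from h import *
go([.6065,-.03,.216],0)
print(readout.sense()['qpos'].round(2))
C=cam('wrist');I=capture('wrist')
for p in ([.6065,-.03,.07],[.6065,-.03,.096]): cv2.circle(I,tuple(int(v) for v in proj(C,p)),2,(255,0,255),-1)
cv2.imwrite('pics/w2.png',I)"
```

```text
time: 2.2
tcp_pos: [0.6057, -0.0336, 0.3195]
tcp_rot: [-1.006, 1.569, -2.581]
force: [-0.3, 0.2, 1.6]
grip_width: 0.616
t2.20 at [ 0.6057 -0.0336  0.3195] dx,dy,dz [103.5   1.   -3.7] r [-0.23  0.05  0.09] w 0.616 F [-0.3  0.2  1.6]
[ 0.58  0.61 -0.77  1.73  0.49  1.01 -0.38]
```

View pics/w2.png

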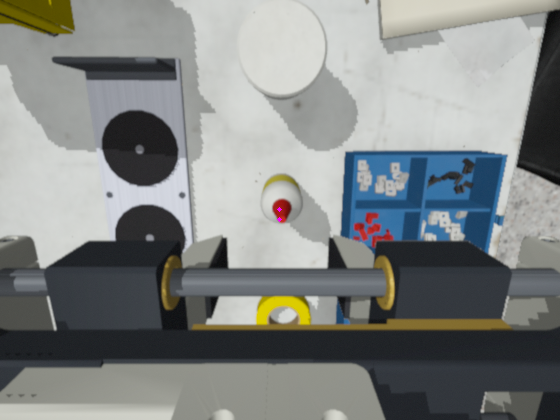

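The bottle's cap is at (282,210), about 2 px right of the projected axis. The jar lid is centred near (282,48). I'll compute the jar's position from this.

```bash
python3 -c "
from h import *
C=cam('wrist');print(ray(C,(282,48),.066),ray(C,(282,217),.096),ray(C,(139,149),.008)); go([.6072,-.03,.216],0)"
```

```text
[0.60978969 0.08580436 0.066     ] [ 0.60934775 -0.02824851  0.096     ] [0.47517299 0.01157917 0.008     ]
t2.25 at [ 0.6061 -0.0335  0.3205] dx,dy,dz [104.5   1.1  -3.6] r [-0.23  0.06 -0.03] w 0.614 F [-0.3 -0.2  1.2]
```

```bash
python3 -m inch '[{"dx":0,"dy":2,"dz":-4,"rx":0,"ry":0,"rz":0,"grip":-0.22},{"dx":30,"dy":2,"dz":-4,"rx":0,"ry":0,"rz":0,"grip":-0.22},{"dx":60,"dy":2,"dz":-4,"rx":0,"ry":0,"rz":0,"grip":-0.22},{"dx":85,"dy":2,"dz":-4,"rx":0,"ry":0,"rz":0,"grip":-0.22},{"dx":104,"dy":2,"dz":-4,"rx":0,"ry":0,"rz":0,"grip":-0.22},{"dx":104,"dy":2,"dz":-4,"rx":0,"ry":0,"rz":0,"grip":-0.22},{"dx":104,"dy":2,"dz":-4,"rx":0,"ry":0,"rz":0,"grip":1},{"dx":104,"dy":2,"dz":-4,"rx":0,"ry":0,"rz":0,"grip":1}]'
python3 -m inch '[{"dx":0,"dy":0,"dz":0,"rx":0,"ry":0,"rz":0,"grip":1},{"dx":0,"dy":0,"dz":0,"rx":0,"ry":0,"rz":0,"grip":1}]'
```

```text
time: 3.05
tcp_pos: [0.609, -0.0274, 0.2175]
tcp_rot: [1.567, 1.568, -0.005]
force: [0.4, -0.2, 0.7]
grip_width: 0.484
time: 3.25
tcp_pos: [0.6087, -0.0275, 0.2172]
tcp_rot: [1.453, 1.568, -0.119]
force: [-0.7, 0.0, 5.1]
grip_width: 0.375
```

```bash
python3 -m inch '[{"dx":-15,"dy":0,"dz":0,"rx":0,"ry":0,"rz":0,"grip":1},{"dx":-45,"dy":0,"dz":0,"rx":0,"ry":0,"rz":0,"grip":1},{"dx":-75,"dy":0,"dz":0,"rx":0,"ry":0,"rz":0,"grip":1},{"dx":-75,"dy":0,"dz":0,"rx":0,"ry":0,"rz":0,"grip":1}]'
python3 -c "
from h import *
go([.475,.0115,.29],0);go([.475,.0115,.2255],0)
cv2.imwrite('pics/w3.png',capture('wrist'))"
```

```text
time: 3.65
tcp_pos: [0.61, -0.0268, 0.2962]
tcp_rot: [1.536, 1.563, -0.035]
force: [0.8, 0.2, -0.2]
grip_width: 0.377
t3.65 at [ 0.61   -0.0268  0.2962] dx,dy,dz [   5.  -135.1  -38.2] r [-0.05  0.02 -0.46] w 0.377 F [ 0.8  0.2 -0.2]
t3.65 at [ 0.61   -0.0268  0.2962] dx,dy,dz [  69.5 -135.6  -38.2] r [-0.05  0.02 -0.46] w 0.377 F [ 0.8  0.2 -0.2]
```

View pics/w3.png

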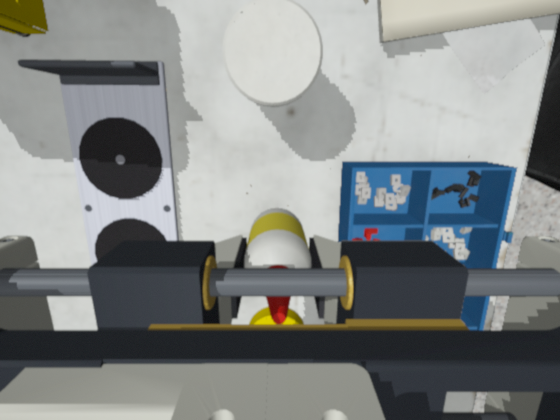

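```bash
python3 -m inch '[{"dx":0,"dy":-27,"dz":-8,"rx":0,"ry":0,"rz":0,"grip":1},{"dx":0,"dy":-54,"dz":-16,"rx":0,"ry":0,"rz":0,"grip":1},{"dx":0,"dy":-81,"dz":-24,"rx":0,"ry":0,"rz":0,"grip":1},{"dx":0,"dy":-108,"dz":-32,"rx":0,"ry":0,"rz":0,"grip":1},{"dx":10,"dy":-135,"dz":-39,"rx":0,"ry":0,"rz":0,"grip":1},{"dx":30,"dy":-135,"dz":-39,"rx":0,"ry":0,"rz":0,"grip":1},{"dx":50,"dy":-135,"dz":-39,"rx":0,"ry":0,"rz":0,"grip":1},{"dx":50,"dy":-135,"dz":-39,"rx":0,"ry":0,"rz":0,"grip":1}]'
python3 -c "
from h import *
go([.475,.0130,.2262],0)
cv2.imwrite('pics/w4.png',capture('wrist'))"
```

```text
time: 4.5
tcp_pos: [0.4713, 0.0113, 0.2387]
tcp_rot: [-1.534, 1.566, -3.106]
force: [-0.0, 1.4, -1.6]
grip_width: 0.381
t4.50 at [0.4713 0.0113 0.2387] dx,dy,dz [12.4  3.7 -1.7] r [-0.04  0.01  0.3 ] w 0.381 F [-0.   1.4 -1.6]
```

View pics/w4.png

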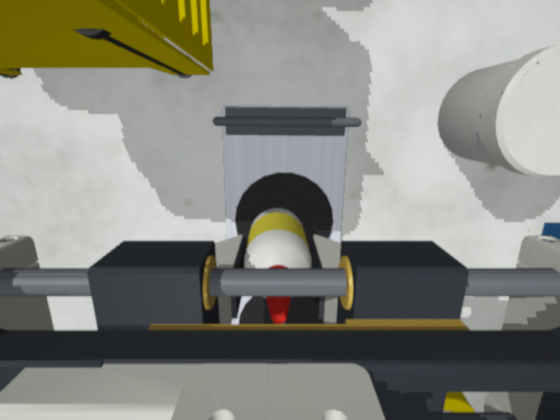

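The bottle is held upright over pad A. The pad's axis is near column 284 and the bottle's near 279, which agrees with the computed 3.7 mm shift.

```bash
python3 -m inch '[{"dx":3,"dy":3.7,"dz":-1.7,"rx":0,"ry":0,"rz":0.3,"grip":1},{"dx":8,"dy":3.7,"dz":-1.7,"rx":0,"ry":0,"rz":0.3,"grip":1},{"dx":13,"dy":3.7,"dz":-1.7,"rx":0,"ry":0,"rz":0.3,"grip":1},{"dx":13,"dy":3.7,"dz":-1.7,"rx":0,"ry":0,"rz":0.3,"grip":1}]'
python3 -c "
from h import *
go([.475,.0130,.2255],0)"
```

```text
time: 4.95
tcp_pos: [0.4766, 0.0132, 0.2273]
tcp_rot: [1.555, 1.566, -0.017]
force: [-0.2, 0.1, -1.4]
grip_width: 0.377
t4.95 at [0.4766 0.0132 0.2273] dx,dy,dz [ 1.8 -1.6  0.2] r [-0.07  0.   -0.26] w 0.377 F [-0.2  0.1 -1.4]
```

```bash
python3 -m inch '[{"dx":1.5,"dy":-1.2,"dz":0,"rx":0,"ry":0,"rz":0,"grip":1},{"dx":3,"dy":-1.2,"dz":0,"rx":0,"ry":0,"rz":0,"grip":1},{"dx":3,"dy":-1.2,"dz":0,"rx":0,"ry":0,"rz":0,"grip":1}]'
python3 -m inch '[{"dx":0,"dy":0,"dz":0,"rx":0,"ry":0,"rz":0,"grip":0},{"dx":0,"dy":0,"dz":0,"rx":0,"ry":0,"rz":0,"grip":-0.5},{"dx":0,"dy":0,"dz":0,"rx":0,"ry":0,"rz":0,"grip":-1},{"dx":-10,"dy":0,"dz":0,"rx":0,"ry":0,"rz":0,"grip":-1},{"dx":-50,"dy":0,"dz":0,"rx":0,"ry":0,"rz":0,"grip":-1},{"dx":-95,"dy":0,"dz":0,"rx":0,"ry":0,"rz":0,"grip":-1},{"dx":-95,"dy":0,"dz":0,"rx":0,"ry":0,"rz":0,"grip":-1}]'
python3 -c "
from h import *
go([.609,.0855,.30],0)
cv2.imwrite('pics/w5.png',capture('wrist'))"
```

```text
time: 5.25
tcp_pos: [0.4756, 0.0135, 0.2252]
tcp_rot: [1.443, 1.566, -0.129]
force: [-1.9, -0.2, 6.0]
grip_width: 0.381
time: 5.95
tcp_pos: [0.4774, 0.0144, 0.3251]
tcp_rot: [1.532, 1.556, -0.039]
force: [0.7, 0.3, 0.9]
grip_width: 0.938
t5.95 at [0.4774 0.0144 0.3251] dx,dy,dz [ 27.  131.2 -71.2] r [-0.03  0.03 -0.82] w 0.938 F [0.7 0.3 0.9]
```

View pics/w5.png

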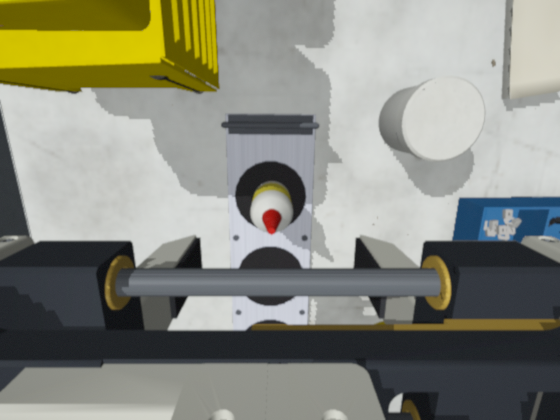

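The bottle stands on pad A at (270,200), and the jar lid is at about (442,118). Next the jar.

```bash
python3 -m inch '[{"dx":8,"dy":33,"dz":-18,"rx":0,"ry":0,"rz":-0.8,"grip":-1},{"dx":16,"dy":66,"dz":-36,"rx":0,"ry":0,"rz":-0.8,"grip":-1},{"dx":25,"dy":99,"dz":-54,"rx":0,"ry":0,"rz":-0.8,"grip":-1},{"dx":25,"dy":130,"dz":-71,"rx":0,"ry":0,"rz":-0.8,"grip":-1},{"dx":25,"dy":130,"dz":-71,"rx":0,"ry":0,"rz":-0.8,"grip":-1},{"dx":25,"dy":130,"dz":-71,"rx":0,"ry":0,"rz":-0.8,"grip":-1}]'
python3 -c "
from h import *
C=cam('wrist',None);I=cv2.imread('pics/w5.png')
go([.6075,.0855,.209],0)"
```

```text
time: 6.6
tcp_pos: [0.6048, 0.0848, 0.2942]
tcp_rot: [-1.598, 1.559, 3.114]
force: [-0.4, -0.3, 0.3]
grip_width: 1.001
t6.60 at [0.6048 0.0848 0.2942] dx,dy,dz [85.1  3.7 -0.7] r [ 0.02 -0.02  0.65] w 1.001 F [-0.4 -0.3  0.3]
```

```bash
python3 -m inch '[{"dx":10,"dy":3,"dz":-1,"rx":0,"ry":0,"rz":0.5,"grip":-1},{"dx":35,"dy":3,"dz":-1,"rx":0,"ry":0,"rz":0.5,"grip":-1},{"dx":60,"dy":3,"dz":-1,"rx":0,"ry":0,"rz":0.5,"grip":-1},{"dx":85,"dy":3,"dz":-1,"rx":0,"ry":0,"rz":0.5,"grip":-1},{"dx":85,"dy":3,"dz":-1,"rx":0,"ry":0,"rz":0.5,"grip":-1},{"dx":85,"dy":3,"dz":-1,"rx":0,"ry":0,"rz":0.5,"grip":1},{"dx":85,"dy":3,"dz":-1,"rx":0,"ry":0,"rz":0.5,"grip":1},{"dx":85,"dy":3,"dz":-1,"rx":0,"ry":0,"rz":0.5,"grip":1}]'
python3 -m inch '[{"dx":0,"dy":0,"dz":0,"rx":0,"ry":0,"rz":0,"grip":1},{"dx":0,"dy":0,"dz":0,"rx":0,"ry":0,"rz":0,"grip":1}]'
python3 -c "
from h import *
go([.6075,.0855,.209],0)"
```

```text
time: 7.4
tcp_pos: [0.6082, 0.0852, 0.2119]
tcp_rot: [1.656, 1.568, 0.084]
force: [0.3, 0.5, -0.2]
grip_width: 0.787
time: 7.6
tcp_pos: [0.6081, 0.0852, 0.2115]
tcp_rot: [1.55, 1.569, -0.022]
force: [-0.4, -0.5, 4.7]
grip_width: 0.684
t7.60 at [0.6081 0.0852 0.2115] dx,dy,dz [ 2.5 -0.7 -0.3] r [-0.07  0.   -0.11] w 0.684 F [-0.4 -0.5  4.7]
```

```bash
python3 -m inch '[{"dx":-20,"dy":0,"dz":0,"rx":0,"ry":0,"rz":0,"grip":1},{"dx":-55,"dy":0,"dz":0,"rx":0,"ry":0,"rz":0,"grip":1},{"dx":-90,"dy":0,"dz":0,"rx":0,"ry":0,"rz":0,"grip":1},{"dx":-90,"dy":0,"dz":35,"rx":0,"ry":0,"rz":0,"grip":1},{"dx":-90,"dy":0,"dz":75,"rx":0,"ry":0,"rz":0,"grip":1},{"dx":-90,"dy":0,"dz":115,"rx":0,"ry":0,"rz":0,"grip":1},{"dx":-90,"dy":-15,"dz":150,"rx":0,"ry":0,"rz":0,"grip":1},{"dx":-90,"dy":-40,"dz":163,"rx":0,"ry":0,"rz":0,"grip":1}]'
python3 -c "
from h import *
go([.4735,-.0785,.30],0)"
```

```text
time: 8.4
tcp_pos: [0.5676, -0.0829, 0.3001]
tcp_rot: [0.34, 1.569, -1.238]
force: [0.4, -0.6, -1.1]
grip_width: 0.683
t8.40 at [ 0.5676 -0.0829  0.3001] dx,dy,dz [ -0.  -94.2  -3.7] r [-0.42  0.11 -0.04] w 0.683 F [ 0.4 -0.6 -1.1]
```

```bash
python3 -m inch '[{"dx":0,"dy":-32,"dz":-2,"rx":-0.3,"ry":0,"rz":0,"grip":1},{"dx":0,"dy":-64,"dz":-4,"rx":-0.3,"ry":0,"rz":0,"grip":1},{"dx":10,"dy":-94,"dz":-4,"rx":-0.3,"ry":0,"rz":0,"grip":1},{"dx":35,"dy":-94,"dz":-4,"rx":-0.3,"ry":0,"rz":0,"grip":1},{"dx":60,"dy":-94,"dz":-4,"rx":-0.3,"ry":0,"rz":0,"grip":1},{"dx":70,"dy":-94,"dz":-4,"rx":-0.3,"ry":0,"rz":0,"grip":1},{"dx":70,"dy":-94,"dz":-4,"rx":-0.3,"ry":0,"rz":0,"grip":1},{"dx":70,"dy":-94,"dz":-4,"rx":-0.3,"ry":0,"rz":0,"grip":1}]'
python3 -c "
from h import *
go([.4738,-.0787,.2195],0)
C=cam('wrist');I=capture('wrist')
cv2.imwrite('pics/w6.png',I);cv2.imwrite('pics/t6.png',cv2.resize(capture('top')[140:270,190:410],None,fx=3.6,fy=3.6,interpolation=cv2.INTER_CUBIC))"
```

```text
time: 9.2
tcp_pos: [0.474, -0.0733, 0.2309]
tcp_rot: [2.062, 1.57, 0.496]
force: [0.3, -0.0, -1.0]
grip_width: 0.681
t9.20 at [ 0.474  -0.0733  0.2309] dx,dy,dz [11.4 -0.2  5.4] r [ 0.27 -0.02 -0.03] w 0.681 F [ 0.3 -0.  -1. ]
```

View pics/w6.png

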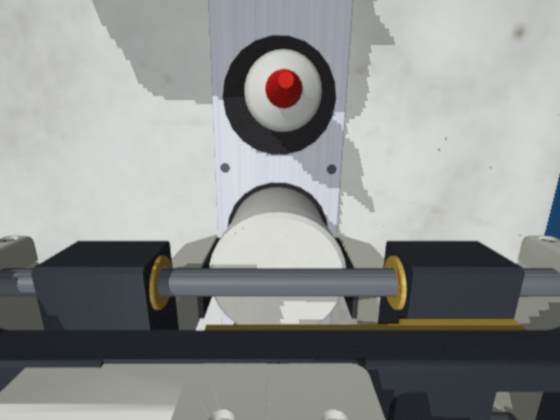

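View pics/t6.png

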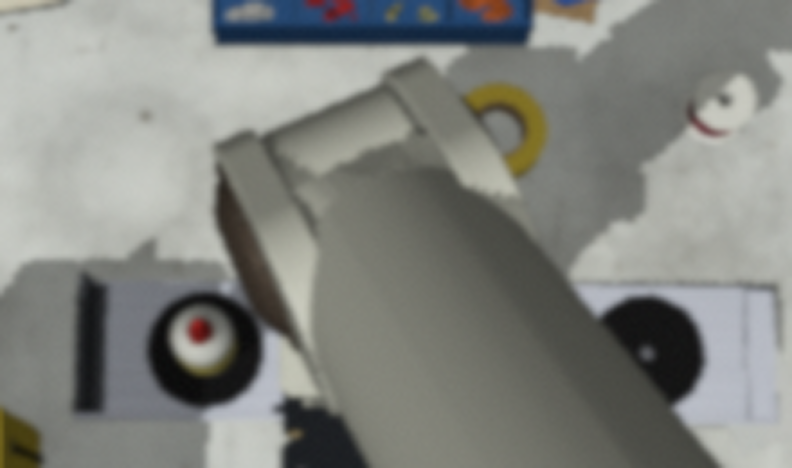

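The bottle stands within pad A: the wrist view has the pad centred near (280,95) and the shoulder circle near (283,91). The jar is held over pad B. I'll quantify the bottle's offset while lowering the jar.

```bash
python3 -m inch '[{"dx":4,"dy":0,"dz":5.4,"rx":0,"ry":0,"rz":0,"grip":1},{"dx":8,"dy":0,"dz":5.4,"rx":0,"ry":0,"rz":0,"grip":1},{"dx":10,"dy":0,"dz":5.4,"rx":0,"ry":0,"rz":0,"grip":1},{"dx":10,"dy":0,"dz":5.4,"rx":0,"ry":0,"rz":0,"grip":1}]'
python3 -c "
from h import *
go([.4738,-.0787,.2190],0)
I=cv2.imread('pics/w6.png')
T=[.474,-.0733,.2309];s=dict(tcp_pos=np.array(T),tcp_rot=np.array([2.062,1.57,.496]))
C=cam('wrist',s)
print('pad edges y',ray(C,(280,36),.008),ray(C,(280,154),.008),'x',ray(C,(224,95),.008),ray(C,(336,95),.008))
print('bottle shoulder',ray(C,(283,51),.078),ray(C,(283,131),.078),ray(C,(244,91),.078),ray(C,(322,91),.078))
print('tip',ray(C,(286,80),.104))
C=cam('top');f=lambda p:np.array([190+(p[0]-1.3)/3.6,140+(p[1]-1.3)/3.6])
print('top: tip',ray(C,f((199,327)),.104),'pad',ray(C,f((205,350)),.008),'body edges',ray(C,f((166,335)),.078),ray(C,f((239,335)),.078))
"
```

```text
time: 9.7
tcp_pos: [0.4732, -0.0792, 0.2201]
tcp_rot: [-1.839, 1.57, 2.877]
force: [1.1, -0.7, -0.6]
grip_width: 0.684
t9.70 at [ 0.4732 -0.0792  0.2201] dx,dy,dz [ 1.1  0.6 -0.5] r [ 0.22 -0.01  0.04] w 0.684 F [ 1.1 -0.7 -0.6]
pad edges y [0.47506154 0.04633856 0.008     ] [ 0.47554751 -0.02361094  0.008     ] x [0.44018682 0.0129031  0.008     ] [0.51039908 0.01323605 0.008     ]
bottle shoulder [0.47583975 0.02410321 0.078     ] [ 0.47613424 -0.00664934  0.078     ] [0.46005465 0.00915814 0.078     ] [0.4919098  0.00930921 0.078     ]
tip [0.47649108 0.01029651 0.104     ]
top: tip [0.47418212 0.00961275 0.104     ] pad [0.47394542 0.01217179 0.008     ] body edges [0.47334757 0.03013781 0.078     ] [ 0.47333621 -0.01156484  0.078     ]
```

```bash
python3 -m inch '[{"dx":1.2,"dy":0.6,"dz":-1,"rx":0,"ry":0,"rz":0,"grip":1},{"dx":1.7,"dy":0.6,"dz":-1,"rx":0,"ry":0,"rz":0,"grip":1},{"dx":1.7,"dy":0.6,"dz":-1,"rx":0,"ry":0,"rz":0,"grip":0.2},{"dx":1.7,"dy":0.6,"dz":-1,"rx":0,"ry":0,"rz":0,"grip":-0.5},{"dx":1.7,"dy":0.6,"dz":-1,"rx":0,"ry":0,"rz":0,"grip":-1},{"dx":1.7,"dy":0.6,"dz":-1,"rx":0,"ry":0,"rz":0,"grip":-1},{"dx":-10,"dy":0.6,"dz":-1,"rx":0,"ry":0,"rz":0,"grip":-1},{"dx":-40,"dy":0.6,"dz":-1,"rx":0,"ry":0,"rz":0,"grip":-1}]'
python3 -c "
from h import *
go([.623,-.305,.31],0)"
```

```text
time: 10.5
tcp_pos: [0.4729, -0.0779, 0.2595]
tcp_rot: [-1.943, 1.566, 2.774]
force: [0.3, -0.6, 0.4]
grip_width: 0.995
t10.50 at [ 0.4729 -0.0779  0.2595] dx,dy,dz [-51.5 148.8 227.7] r [ 0.27 -0.1   0.25] w 0.995 F [ 0.3 -0.6  0.4]
```

```bash
python3 -m inch '[{"dx":-35,"dy":0,"dz":10,"rx":0,"ry":0,"rz":0,"grip":-1},{"dx":-52,"dy":20,"dz":40,"rx":0,"ry":0,"rz":0,"grip":-1},{"dx":-52,"dy":45,"dz":75,"rx":0,"ry":0,"rz":0,"grip":-1},{"dx":-52,"dy":70,"dz":110,"rx":0,"ry":0,"rz":0,"grip":-1},{"dx":-52,"dy":95,"dz":135,"rx":0,"ry":0,"rz":0,"grip":-1},{"dx":-52,"dy":122,"dz":150,"rx":0,"ry":0,"rz":0,"grip":-1},{"dx":-52,"dy":148,"dz":165,"rx":0,"ry":0,"rz":0,"grip":-1},{"dx":-52,"dy":148,"dz":165,"rx":0,"ry":0,"rz":0,"grip":-1}]'
python3 -c "
from h import *
go([.623,-.305,.31],0)
C=cam('wrist');I=capture('wrist')
print(proj(C,[.623,-.305,.036]))
cv2.imwrite('pics/w7.png',I)"
```

```text
time: 11.3
tcp_pos: [0.6249, -0.2448, 0.3129]
tcp_rot: [1.666, 1.568, 0.097]
force: [-0.7, -0.0, -0.3]
grip_width: 1.008
t11.30 at [ 0.6249 -0.2448  0.3129] dx,dy,dz [ 2.9 -2.  60.2] r [ 0.08 -0.02 -0.18] w 1.008 F [-0.7 -0.  -0.3]
[274.48129992 267.39171767]
```

View pics/w7.png

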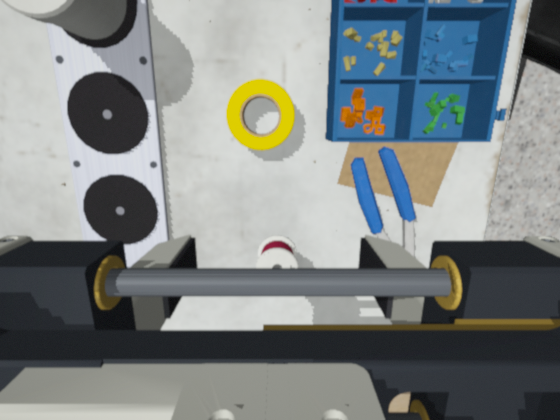

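The spool's hole is at (277,268), 2 px right of prediction. The tape is at (261,115), dot C at (107,114) and dot D at (120,211).

```bash
python3 -c "
from h import *
C=cam('wrist');print('spool',ray(C,(277,268),.036),'tape',ray(C,(261,115),.018),'C',ray(C,(107,114.5),.008),'D',ray(C,(120.5,211),.008))"
python3 -m inch '[{"dx":15,"dy":-0.5,"dz":30,"rx":0,"ry":0,"rz":0,"grip":-1},{"dx":40,"dy":-0.5,"dz":60.5,"rx":0,"ry":0,"rz":0,"grip":-1},{"dx":70,"dy":-0.5,"dz":60.5,"rx":0,"ry":0,"rz":0,"grip":-1},{"dx":95,"dy":-0.5,"dz":60.5,"rx":0,"ry":0,"rz":0,"grip":-1},{"dx":95,"dy":-0.5,"dz":60.5,"rx":0,"ry":0,"rz":0,"grip":-1},{"dx":95,"dy":-0.5,"dz":60.5,"rx":0,"ry":0,"rz":0,"grip":-1}]'
python3 -c "
from h import *
go([.6245,-.3055,.184],0)"
```

```text
spool [ 0.62351369 -0.30365918  0.036     ] tape [ 0.6093527  -0.16751287  0.018     ] C [ 0.47104814 -0.16728596  0.008     ] D [ 0.47102049 -0.25736038  0.008     ]
time: 11.95
tcp_pos: [0.6222, -0.3021, 0.218]
tcp_rot: [-2.722, 1.57, 1.995]
force: [0.6, 0.5, 0.1]
grip_width: 1.002
t11.95 at [ 0.6222 -0.3021  0.218 ] dx,dy,dz [33.9  2.3  3.5] r [ 0.3  -0.07  0.03] w 1.002 F [0.6 0.5 0.1]
```

```bash
python3 -m inch '[{"dx":12,"dy":2,"dz":2.5,"rx":0,"ry":0,"rz":0,"grip":-1},{"dx":24,"dy":2,"dz":2.5,"rx":0,"ry":0,"rz":0,"grip":-1},{"dx":34,"dy":2,"dz":2.5,"rx":0,"ry":0,"rz":0,"grip":-1},{"dx":34,"dy":2,"dz":2.5,"rx":0,"ry":0,"rz":0,"grip":-1},{"dx":34,"dy":2,"dz":2.5,"rx":0,"ry":0,"rz":0,"grip":1},{"dx":34,"dy":2,"dz":2.5,"rx":0,"ry":0,"rz":0,"grip":1},{"dx":34,"dy":2,"dz":2.5,"rx":0,"ry":0,"rz":0,"grip":1},{"dx":34,"dy":2,"dz":2.5,"rx":0,"ry":0,"rz":0,"grip":1}]'
python3 -m inch '[{"dx":0,"dy":0,"dz":0,"rx":0,"ry":0,"rz":0,"grip":1},{"dx":0,"dy":0,"dz":0,"rx":0,"ry":0,"rz":0,"grip":1}]'
python3 -c "
from h import *
go([.4715,-.1677,.26],0)"
```

```text
time: 12.75
tcp_pos: [0.6247, -0.3055, 0.1839]
tcp_rot: [1.156, 1.57, -0.411]
force: [-0.0, 0.4, -0.5]
grip_width: 0.705
time: 12.95
tcp_pos: [0.6245, -0.3055, 0.1836]
tcp_rot: [0.971, 1.571, -0.596]
force: [0.8, -0.1, -1.4]
grip_width: 0.528
t12.95 at [ 0.6245 -0.3055  0.1836] dx,dy,dz [ -76.5 -152.4 -138.4] r [ 0.24  0.01 -0.01] w 0.528 F [ 0.8 -0.1 -1.4]
```

```bash
python3 -m inch '[{"dx":0,"dy":0,"dz":0,"rx":0,"ry":0,"rz":0,"grip":1},{"dx":0,"dy":0,"dz":0,"rx":0,"ry":0,"rz":0,"grip":1},{"dx":0,"dy":0,"dz":0,"rx":0,"ry":0,"rz":0,"grip":1},{"dx":-20,"dy":0,"dz":0,"rx":0,"ry":0,"rz":0,"grip":1},{"dx":-50,"dy":0,"dz":0,"rx":0,"ry":0,"rz":0,"grip":1},{"dx":-76,"dy":-30,"dz":-20,"rx":0,"ry":0,"rz":0,"grip":1},{"dx":-76,"dy":-65,"dz":-50,"rx":0,"ry":0,"rz":0,"grip":1},{"dx":-76,"dy":-100,"dz":-80,"rx":0,"ry":0,"rz":0,"grip":1}]'
python3 -c "
from h import *
go([.4718,-.1680,.26],0)"
```

```text
time: 13.75
tcp_pos: [0.5237, -0.2252, 0.2618]
tcp_rot: [1.042, 1.567, -0.526]
force: [0.8, -0.0, -0.0]
grip_width: 0.384
t13.75 at [ 0.5237 -0.2252  0.2618] dx,dy,dz [  1.5 -51.8 -57.4] r [ 0.19  0.1  -0.18] w 0.384 F [ 0.8 -0.  -0. ]
```

```bash
python3 -m inch '[{"dx":0,"dy":-26,"dz":-29,"rx":0,"ry":0,"rz":0,"grip":1},{"dx":0,"dy":-52,"dz":-56,"rx":0,"ry":0,"rz":0,"grip":1},{"dx":0,"dy":-52,"dz":-56,"rx":0,"ry":0,"rz":0,"grip":1},{"dx":0,"dy":-52,"dz":-56,"rx":0,"ry":0,"rz":0,"grip":1}]'
python3 -c "
from h import *
go([.4718,-.1680,.193],0)
cv2.imwrite('pics/w8.png',capture('wrist'));cv2.imwrite('pics/s8.png',cv2.resize(capture('scene')[140:300,180:390],None,fx=3.6,fy=3.6,interpolation=cv2.INTER_CUBIC))"
```

```text
time: 14.15
tcp_pos: [0.472, -0.1698, 0.2608]
tcp_rot: [0.556, 1.568, -1.009]
force: [-0.2, -0.5, 0.4]
grip_width: 0.382
t14.15 at [ 0.472  -0.1698  0.2608] dx,dy,dz [67.8 -0.3 -2. ] r [ 0.32  0.12 -0.07] w 0.382 F [-0.2 -0.5  0.4]
```

View pics/w8.png

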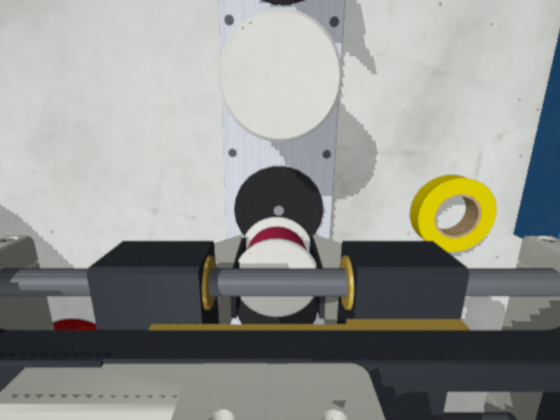

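View pics/s8.png

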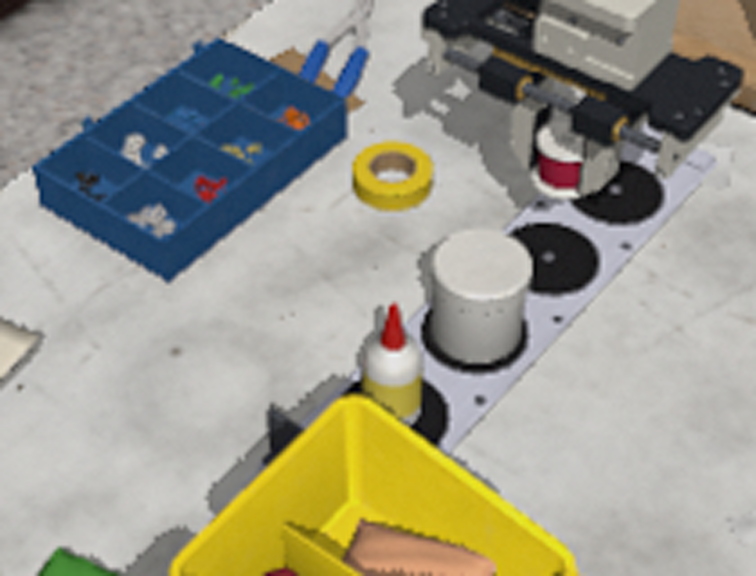

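The spool is held upright, with its front edges at rows of about 217 (bottom flange) and 238 (top flange). The jar sits over pad B. The tape is now at (453,214).

```bash
python3 -c "
from h import *
I=cv2.imread('pics/w8.png');print(I[205:262:2,278].tolist())
s=dict(tcp_pos=np.array([.472,-.1698,.2608]),tcp_rot=np.array([.556,1.568,-1.009]));C=cam('wrist',s)
print(ray(C,(278,217),.0772),ray(C,(278,222),.0822),ray(C,(278,238),.1132),'dot',ray(C,(278,211),.008))
cv2.imwrite('pics/w8c.png',cv2.resize(I[160:330,190:370],None,fx=4,fy=3.5))"
```

```text
[[90, 86, 86], [151, 144, 142], [154, 147, 146], [154, 147, 146], [154, 147, 145], [114, 109, 108], [159, 164, 162], [214, 219, 218], [217, 222, 221], [217, 222, 221], [192, 195, 203], [79, 69, 132], [52, 27, 123], [54, 26, 126], [54, 29, 127], [54, 28, 128], [67, 51, 131], [158, 160, 168], [202, 207, 206], [210, 215, 214], [213, 218, 217], [212, 218, 217], [212, 217, 216], [212, 217, 216], [210, 216, 215], [211, 216, 214], [211, 217, 216], [211, 217, 215], [211, 216, 215]]
[ 0.47244836 -0.15158012  0.0772    ] [ 0.4724438  -0.15283452  0.0822    ] [ 0.47234831 -0.14977556  0.1132    ] dot [ 0.47272678 -0.16893217  0.008     ]
```

View pics/w8c.png

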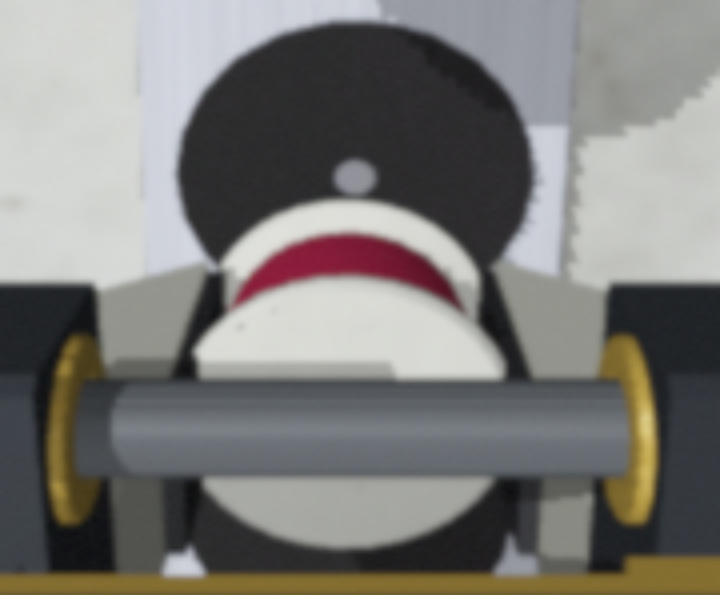

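The spool is central in the jaws, its centre within about 1 mm of the tool axis. Lowering.

```bash
python3 -m inch '[{"dx":20,"dy":0,"dz":-1.5,"rx":0,"ry":0,"rz":0,"grip":1},{"dx":40,"dy":0,"dz":-1.5,"rx":0,"ry":0,"rz":0,"grip":1},{"dx":58,"dy":0,"dz":-1.5,"rx":0,"ry":0,"rz":0,"grip":1},{"dx":66,"dy":0,"dz":-1.5,"rx":0,"ry":0,"rz":0,"grip":1},{"dx":66,"dy":0,"dz":-1.5,"rx":0,"ry":0,"rz":0,"grip":1},{"dx":66,"dy":0,"dz":-1.5,"rx":0,"ry":0,"rz":0,"grip":1}]'
python3 -c "
from h import *
go([.4722,-.1680,.1916],0)"
```

```text
time: 14.85
tcp_pos: [0.4726, -0.1688, 0.1938]
tcp_rot: [1.615, 1.57, 0.048]
force: [-0.1, -1.1, 0.1]
grip_width: 0.382
t14.85 at [ 0.4726 -0.1688  0.1938] dx,dy,dz [ 2.2 -0.4 -0.8] r [ 0.22 -0.   -0.04] w 0.382 F [-0.1 -1.1  0.1]
```

```bash
python3 -m inch '[{"dx":2.2,"dy":0,"dz":-0.8,"rx":0,"ry":0,"rz":0,"grip":1},{"dx":2.2,"dy":0,"dz":-0.8,"rx":0,"ry":0,"rz":0,"grip":1},{"dx":2.2,"dy":0,"dz":-0.8,"rx":0,"ry":0,"rz":0,"grip":0},{"dx":2.2,"dy":0,"dz":-0.8,"rx":0,"ry":0,"rz":0,"grip":-0.5},{"dx":2.2,"dy":0,"dz":-0.8,"rx":0,"ry":0,"rz":0,"grip":-1},{"dx":2.2,"dy":0,"dz":-0.8,"rx":0,"ry":0,"rz":0,"grip":-1},{"dx":-20,"dy":0,"dz":-0.8,"rx":0,"ry":0,"rz":0,"grip":-1},{"dx":-50,"dy":0,"dz":-0.8,"rx":0,"ry":0,"rz":0,"grip":-1}]'
python3 -c "
from h import *
go([.6085,-.168,.28],-60)
print(readout.sense()['qpos'].round(2))"
```

```text
time: 15.65
tcp_pos: [0.4711, -0.1675, 0.2428]
tcp_rot: [-2.083, 1.567, 2.634]
force: [0.7, -0.4, 0.0]
grip_width: 0.858
t15.65 at [ 0.4711 -0.1675  0.2428] dx,dy,dz [-37.7 137.3   1.1] r [60.26  0.    0.21] w 0.858 F [ 0.7 -0.4  0. ]
[ 0.91  0.57 -0.76  2.03  0.56  0.76 -0.2 ]
```

```bash
python3 -m inch '[{"dx":-25,"dy":10,"dz":0,"rx":8,"ry":0,"rz":0,"grip":-1},{"dx":-38,"dy":35,"dz":0,"rx":16,"ry":0,"rz":0,"grip":-1},{"dx":-38,"dy":60,"dz":0,"rx":24,"ry":0,"rz":0,"grip":-1},{"dx":-38,"dy":85,"dz":0,"rx":32,"ry":0,"rz":0,"grip":-1},{"dx":-38,"dy":110,"dz":0,"rx":40,"ry":0,"rz":0,"grip":-1},{"dx":-38,"dy":137,"dz":1,"rx":48,"ry":0,"rz":0,"grip":-1},{"dx":-38,"dy":137,"dz":1,"rx":56,"ry":0,"rz":0,"grip":-1},{"dx":-38,"dy":137,"dz":1,"rx":64,"ry":0,"rz":0,"grip":-1}]'
python3 -m inch '[{"dx":0,"dy":0,"dz":0,"rx":8,"ry":0,"rz":0,"grip":-1},{"dx":0,"dy":0,"dz":0,"rx":16,"ry":0,"rz":0,"grip":-1},{"dx":0,"dy":0,"dz":0,"rx":24,"ry":0,"rz":0,"grip":-1},{"dx":0,"dy":0,"dz":0,"rx":26,"ry":0,"rz":0,"grip":-1},{"dx":0,"dy":0,"dz":0,"rx":26,"ry":0,"rz":0,"grip":-1}]'
python3 -c "
from h import *
go([.6085,-.1680,.18],-90)
print(readout.sense()['qpos'].round(2))
cv2.imwrite('pics/w9.png',capture('wrist'));cv2.imwrite('pics/t9.png',cv2.resize(capture('top')[140:270,190:410],None,fx=3.6,fy=3.6,interpolation=cv2.INTER_CUBIC))"
```

```text
time: 16.45
tcp_pos: [0.6096, -0.1676, 0.281]
tcp_rot: [-1.992, 1.57, 1.602]
force: [-0.1, -0.4, -0.3]
grip_width: 0.998
time: 16.95
tcp_pos: [0.6089, -0.168, 0.2813]
tcp_rot: [0.429, 1.57, -2.709]
force: [0.4, -0.6, 0.3]
grip_width: 0.999
t16.95 at [ 0.6089 -0.168   0.2813] dx,dy,dz [101.3   0.    0.3] r [ 0.26  0.02 -0.01] w 0.999 F [ 0.4 -0.6  0.3]
[ 0.51  0.6  -0.39  1.7   0.28  0.9  -1.56]
```

View pics/w9.png

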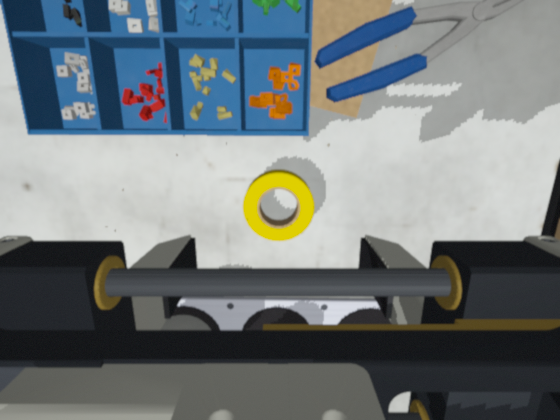

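View pics/t9.png

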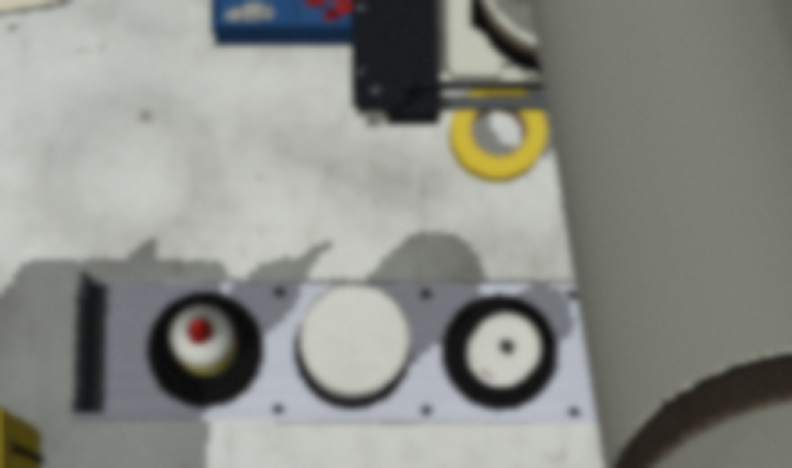

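Top view: the jar centre is at crop (354,340) on pad B and the spool hole at (507,346) on pad C. The tape is at (278,205) in the wrist view.

```bash
python3 - <<'E'
from h import *
go([.6085,-.1680,.18],-90)
C=cam('wrist');I=cv2.imread('pics/w9.png');h=cv2.cvtColor(I,cv2.COLOR_BGR2HSV)
m=(h[...,1]>120)&(h[...,0]>20)&(h[...,0]<35);m[:150]=0;m[255:]=0
for b in blobs(m,200): print(b,ray(C,b[2],.018), ray(C,(b[1][0],205),.009),ray(C,(b[1][0]+b[1][2],205),.009))
print("box",ray(C,(200,133),.0),ray(C,(200,133),.04))
C=cam('top');f=lambda p:np.array([190+(p[0]-1.3)/3.6,140+(p[1]-1.3)/3.6])
print('jar',ray(C,f((354,340)),.074),'spool',ray(C,f((507,346.5)),.044),ray(C,f((505,350)),.044))
E
```

```text
t17.05 at [ 0.6088 -0.1681  0.2813] dx,dy,dz [101.3  -0.    0.3] r [0.33 0.02 0.01] w 1.003 F [-0.2  0.2  0.1]
(np.int32(2579), [243, 170, 71, 71], array([278.2, 204.2])) [ 0.61384177 -0.16952056  0.018     ] [ 0.6104821  -0.13935747  0.009     ] [ 0.61082241 -0.2002862   0.009     ]
box [ 0.67011206 -0.10399075  0.        ] [ 0.67172464 -0.11389719  0.04      ]
jar [ 0.47098647 -0.07737763  0.074     ] spool [ 0.47121966 -0.16843127  0.044     ] [ 0.4691371  -0.16720803  0.044     ]
```

```bash
python3 -m inch '[{"dx":25,"dy":0.5,"dz":-1,"rx":0,"ry":0,"rz":0,"grip":-1},{"dx":50,"dy":0.5,"dz":-1,"rx":0,"ry":0,"rz":0,"grip":-1},{"dx":75,"dy":0.5,"dz":-1,"rx":0,"ry":0,"rz":0,"grip":-1},{"dx":92,"dy":0.5,"dz":-1,"rx":0,"ry":0,"rz":0,"grip":-1},{"dx":98,"dy":0.5,"dz":-1,"rx":0,"ry":0,"rz":0,"grip":-1},{"dx":98,"dy":0.5,"dz":-1,"rx":0,"ry":0,"rz":0,"grip":-1}]'
python3 -c "
from h import *
go([.6095,-.1685,.181],-90)"
```

```text
time: 17.65
tcp_pos: [0.6096, -0.1686, 0.1826]
tcp_rot: [-0.408, 1.569, 2.738]
force: [0.0, 0.2, 0.8]
grip_width: 0.999
t17.65 at [ 0.6096 -0.1686  0.1826] dx,dy,dz [ 1.6 -0.1  0.1] r [0.26 0.09 0.04] w 0.999 F [0.  0.2 0.8]
```

```bash
python3 -m inch '[{"dx":1.5,"dy":0,"dz":0,"rx":0,"ry":0,"rz":0,"grip":-1},{"dx":1.5,"dy":0,"dz":0,"rx":0,"ry":0,"rz":0,"grip":1},{"dx":1.5,"dy":0,"dz":0,"rx":0,"ry":0,"rz":0,"grip":1},{"dx":1.5,"dy":0,"dz":0,"rx":0,"ry":0,"rz":0,"grip":1},{"dx":1.5,"dy":0,"dz":0,"rx":0,"ry":0,"rz":0,"grip":1},{"dx":1.5,"dy":0,"dz":0,"rx":0,"ry":0,"rz":0,"grip":1},{"dx":1.5,"dy":0,"dz":0,"rx":0,"ry":0,"rz":0,"grip":1}]'
python3 -m inch '[{"dx":-10,"dy":0,"dz":0,"rx":0,"ry":0,"rz":0,"grip":1},{"dx":-35,"dy":0,"dz":0,"rx":0,"ry":0,"rz":0,"grip":1},{"dx":-60,"dy":0,"dz":0,"rx":0,"ry":0,"rz":0,"grip":1},{"dx":-60,"dy":0,"dz":0,"rx":0,"ry":0,"rz":0,"grip":1}]'
python3 -c "
from h import *
go([.4716,-.2580,.26],0)
print(readout.sense()['qpos'].round(2))
cv2.imwrite('pics/w10.png',capture('wrist'))"
```

```text
time: 18.35
tcp_pos: [0.61, -0.1688, 0.1822]
tcp_rot: [2.778, 1.57, -0.359]
force: [-1.4, -1.2, 1.6]
grip_width: 0.633
time: 18.75
tcp_pos: [0.6118, -0.1689, 0.2462]
tcp_rot: [2.9, 1.564, -0.237]
force: [1.3, -0.4, -0.7]
grip_width: 0.635
t18.75 at [ 0.6118 -0.1689  0.2462] dx,dy,dz [-14.6  88.5 140.5] r [-89.76  -0.23  -0.38] w 0.635 F [ 1.3 -0.4 -0.7]
[ 0.5   0.65 -0.38  1.71  0.31  0.83 -1.58]
```

View pics/w10.png

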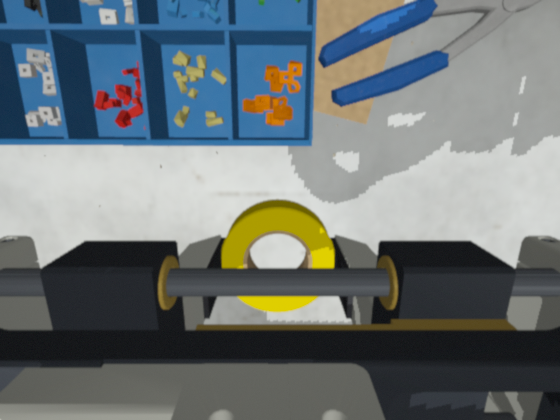

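The tape is held: ring rows about 200–310, columns 222–335, flat in the jaws.

```bash
python3 -c "
from h import *
c=calibration('wrist');H=c['hand_eye'];K=c['camera_matrix']
for uv in((278,200),(278,311),(278,233)):
  d=H[:3,:3]@np.linalg.solve(K,[*uv,1]);e=H[:3,3];print(e+d*(.164-e[0])/d[0])
go([.4716,-.2580,.26],0)"
```

```text
[ 0.164       0.00114154 -0.03448961]
[0.164      0.00116649 0.02754272]
[ 0.164       0.00114842 -0.01739346]
t18.80 at [ 0.611  -0.1689  0.2444] dx,dy,dz [-16.1  88.6 139.7] r [-89.76  -0.14  -0.25] w 0.63 F [ 0.7 -0.3  0.2]
```

```bash
python3 -m inch '[{"dx":-16,"dy":12,"dz":14,"rx":-8,"ry":0,"rz":0,"grip":1},{"dx":-16,"dy":24,"dz":28,"rx":-16,"ry":0,"rz":0,"grip":1},{"dx":-16,"dy":38,"dz":45,"rx":-24,"ry":0,"rz":0,"grip":1},{"dx":-16,"dy":52,"dz":62,"rx":-32,"ry":0,"rz":0,"grip":1},{"dx":-16,"dy":66,"dz":80,"rx":-40,"ry":0,"rz":0,"grip":1},{"dx":-16,"dy":80,"dz":100,"rx":-48,"ry":0,"rz":0,"grip":1},{"dx":-16,"dy":90,"dz":120,"rx":-56,"ry":0,"rz":0,"grip":1},{"dx":-16,"dy":90.5,"dz":140,"rx":-64,"ry":0,"rz":0,"grip":1}]'
python3 -m inch '[{"dx":0,"dy":0,"dz":0,"rx":-8,"ry":0,"rz":0,"grip":1},{"dx":0,"dy":0,"dz":0,"rx":-16,"ry":0,"rz":0,"grip":1},{"dx":0,"dy":0,"dz":0,"rx":-24,"ry":0,"rz":0,"grip":1},{"dx":0,"dy":0,"dz":0,"rx":-26,"ry":0,"rz":0,"grip":1},{"dx":0,"dy":0,"dz":0,"rx":-26,"ry":0,"rz":0,"grip":1}]'
python3 -c "
from h import *
go([.4718,-.2600,.190],0)
cv2.imwrite('pics/w11.png',capture('wrist'))"
```

```text
time: 19.6
tcp_pos: [0.4687, -0.2615, 0.257]
tcp_rot: [-1.124, 1.569, -3.141]
force: [-0.4, 0.2, -0.8]
grip_width: 0.633
time: 20.1
tcp_pos: [0.4699, -0.2598, 0.2573]
tcp_rot: [-2.542, 1.569, 2.172]
force: [0.9, 0.3, 0.3]
grip_width: 0.637
t20.10 at [ 0.4699 -0.2598  0.2573] dx,dy,dz [67.3  1.9  0.3] r [ 0.11 -0.06  0.04] w 0.637 F [0.9 0.3 0.3]
```

View pics/w11.png

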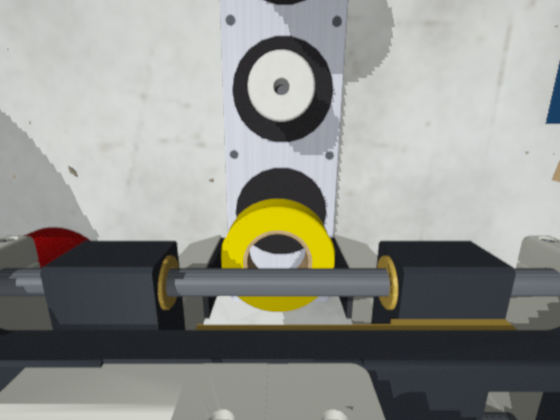

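The spool is centred on pad C at (282,87). Tape column is 278 against 281 for pad D, matching the +1.9 mm correction. Lowering.

```bash
python3 -m inch '[{"dx":20,"dy":2,"dz":0,"rx":0,"ry":0,"rz":0,"grip":1},{"dx":40,"dy":2,"dz":0,"rx":0,"ry":0,"rz":0,"grip":1},{"dx":55,"dy":2,"dz":0,"rx":0,"ry":0,"rz":0,"grip":1},{"dx":64,"dy":2,"dz":0,"rx":0,"ry":0,"rz":0,"grip":1},{"dx":64,"dy":2,"dz":0,"rx":0,"ry":0,"rz":0,"grip":1},{"dx":64,"dy":2,"dz":0,"rx":0,"ry":0,"rz":0,"grip":1}]'
python3 -c "
from h import *
go([.4718,-.2600,.190],0)
cv2.imwrite('pics/w12.png',capture('wrist'))"
```

```text
time: 20.75
tcp_pos: [0.4726, -0.2597, 0.1941]
tcp_rot: [1.654, 1.57, 0.088]
force: [0.3, -0.4, -0.1]
grip_width: 0.632
t20.75 at [ 0.4726 -0.2597  0.1941] dx,dy,dz [ 4.1 -0.8  0.3] r [ 0.23 -0.   -0.02] w 0.632 F [ 0.3 -0.4 -0.1]
```

View pics/w12.png

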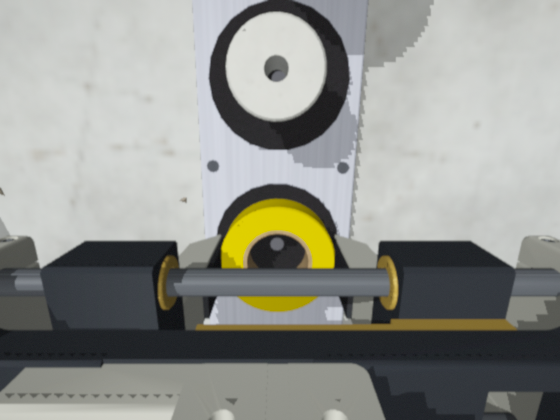

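```bash
python3 -c "
from h import *
c=calibration('wrist');H=c['hand_eye'];K=c['camera_matrix']
def t(uv,x):
  d=H[:3,:3]@np.linalg.solve(K,[*uv,1]);e=H[:3,3];return (e+d*(x-e[0])/d[0]).round(4)
print('dot',t((277,244),.1861),'tape',t((278,199),.164),t((278,311),.164),t((222,255),.164),t((335,255),.164))"
```

```text
dot [ 0.1861 -0.0003 -0.0013] tape [ 0.164   0.0003 -0.0341] [0.164  0.0003 0.0284] [ 0.164  -0.0284 -0.0045] [ 0.164   0.0294 -0.0045]
```

```bash
python3 -m inch '[{"dx":2,"dy":-0.7,"dz":1.6,"rx":0,"ry":0,"rz":0,"grip":1},{"dx":4,"dy":-0.7,"dz":1.6,"rx":0,"ry":0,"rz":0,"grip":1},{"dx":4,"dy":-0.7,"dz":1.6,"rx":0,"ry":0,"rz":0,"grip":1},{"dx":4,"dy":-0.7,"dz":1.6,"rx":0,"ry":0,"rz":0,"grip":0.2},{"dx":4,"dy":-0.7,"dz":1.6,"rx":0,"ry":0,"rz":0,"grip":-0.5},{"dx":4,"dy":-0.7,"dz":1.6,"rx":0,"ry":0,"rz":0,"grip":-1},{"dx":4,"dy":-0.7,"dz":1.6,"rx":0,"ry":0,"rz":0,"grip":-1},{"dx":-20,"dy":-0.7,"dz":1.6,"rx":0,"ry":0,"rz":0,"grip":-1}]'
python3 -m inch '[{"dx":-40,"dy":0,"dz":0,"rx":0,"ry":0,"rz":0,"grip":-1},{"dx":-80,"dy":0,"dz":0,"rx":0,"ry":0,"rz":0,"grip":-1},{"dx":-110,"dy":25,"dz":0,"rx":0,"ry":0,"rz":0,"grip":-1},{"dx":-130,"dy":60,"dz":-10,"rx":0,"ry":0,"rz":0,"grip":-1},{"dx":-150,"dy":95,"dz":-30,"rx":0,"ry":0,"rz":0,"grip":-1},{"dx":-170,"dy":130,"dz":-30,"rx":0,"ry":0,"rz":0,"grip":-1},{"dx":-180,"dy":130,"dz":-30,"rx":0,"ry":0,"rz":0,"grip":-1}]'
python3 -c "
from h import *
go([.4718,-.2600,.4],0)
cv2.imwrite('pics/w13.png',capture('wrist'));cv2.imwrite('pics/t13.png',cv2.resize(capture('top')[140:270,190:410],None,fx=3.6,fy=3.6,interpolation=cv2.INTER_CUBIC))"
```

```text
time: 21.6
tcp_pos: [0.4701, -0.2608, 0.2117]
tcp_rot: [-2.139, 1.565, 2.577]
force: [-1.1, 0.7, 0.8]
grip_width: 0.932
time: 22.3
tcp_pos: [0.6053, -0.2285, 0.3962]
tcp_rot: [1.788, 1.565, 0.225]
force: [-0.1, 0.1, 0.7]
grip_width: 0.999
t22.30 at [ 0.6053 -0.2285  0.3962] dx,dy,dz [  -4.7 -133.7   30.4] r [ 0.45 -0.08 -0.34] w 0.999 F [-0.1  0.1  0.7]
```

View pics/w13.png

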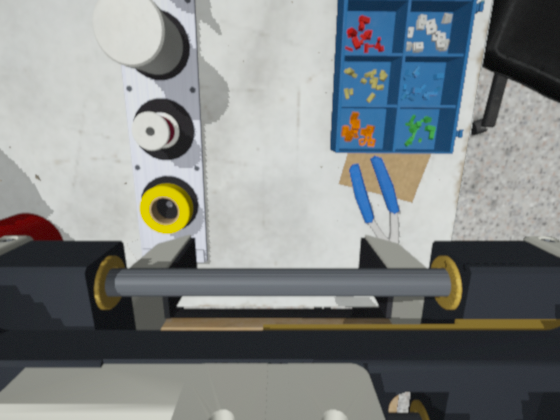

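View pics/t13.png

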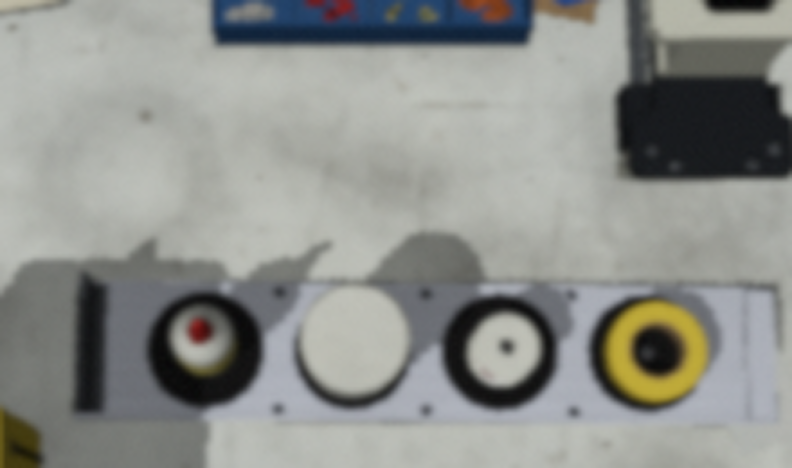

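All four stand on their pads in order. The tape is at crop (655,352) against pad D at (647,352). Now numeric offsets from the top picture, with height taken into account.

```bash
python3 - <<'E'
from h import *
C=cam('top');I0=cv2.imread('pics/top0.png');I=capture('top');cv2.imwrite('pics/top14.png',I)
f=lambda p:np.array([190+(p[0]-1.3)/3.6,140+(p[1]-1.3)/3.6])
P=dict(a=(246.2,236.6),b=(287.5,236.9),c=(328.4,237.4),d=(369.2,237.7))
P={k:ray(C,v,.008) for k,v in P.items()}
h=cv2.cvtColor(I,cv2.COLOR_BGR2HSV)
def roi(m,x0,y0,x1,y1):
    o=np.zeros_like(m);o[y0:y1,x0:x1]=m[y0:y1,x0:x1];return o
def top(m,z,k):
    cs,_=cv2.findContours(m.astype(np.uint8),cv2.RETR_EXTERNAL,cv2.CHAIN_APPROX_NONE);c=max(cs,key=cv2.contourArea);(e,ax,_)=cv2.fitEllipse(c)
    p=ray(C,e,z);print(k,np.round(e,1),np.round(ax,1),p.round(4),'off mm',((p-P[k])*1000).round(1)[:2])
top(roi((h[...,1]>120)&(h[...,0]>18)&(h[...,0]<35),350,215,400,260),.026,'d')
top(roi(h[...,2]>150,315,222,345,252),.044,'c')
J=np.array(f((354,340)));p=ray(C,J,.074);print('jar',((p-P['b'])*1000).round(1))
p=ray(C,f((199,328)),.104);print('bottle',((p-P['a'])*1000).round(1))
g=lambda im:[ (b[0],b[2]) for b in blobs(roi((lambda h:(h[...,0]>45)&(h[...,0]<80)&(h[...,1]>120))(cv2.cvtColor(im,cv2.COLOR_BGR2HSV)),115,190,170,235),80)]
print('packet',g(I0),g(I))
w=cv2.imread('pics/w13.png');s=readout.sense();W=cam('wrist',s)
print('wrist jar',ray(W,(131,30),.074),'spool',ray(W,(150,131),.044),'tape',ray(W,(166.5,208.5),.026))
E
```

```text
d [370.9 237.3] [28.3 28.7] [ 0.4704 -0.2578  0.026 ] off mm [-1.6 -0.2]
c [329.5 236.8] [17.1 18.6] [ 0.4692 -0.1664  0.044 ] off mm [-3.5  1.4]
jar [-2.8  0.4 66. ]
bottle [-0.9 -3.4 96. ]
packet [(np.int32(795), array([142.5, 211.5]))] [(np.int32(794), array([142.5, 211.5]))]
wrist jar [ 0.47119549 -0.0838285   0.074     ] spool [ 0.46634697 -0.17123624  0.044     ] tape [ 0.46895617 -0.26132787  0.026     ]
```

```bash
python3 -m inch '[{"dx":-10,"dy":-20,"dz":-35,"rx":0,"ry":0,"rz":0,"grip":-1},{"dx":-10,"dy":-45,"dz":-75,"rx":0,"ry":0,"rz":0,"grip":-1},{"dx":-10,"dy":-75,"dz":-110,"rx":0,"ry":0,"rz":0,"grip":-1},{"dx":-10,"dy":-105,"dz":-140,"rx":0,"ry":0,"rz":0,"grip":-1},{"dx":-10,"dy":-132,"dz":-155,"rx":0,"ry":0,"rz":0,"grip":-1},{"dx":-10,"dy":-132,"dz":-155,"rx":0,"ry":0,"rz":0,"grip":-1},{"dx":-10,"dy":-132,"dz":-155,"rx":0,"ry":0,"rz":0,"grip":-1},{"dx":-10,"dy":-132,"dz":-155,"rx":0,"ry":0,"rz":0,"grip":-1}]'
python3 - <<'E'
from h import *
s=readout.sense();C=cam('wrist',s);I=capture('wrist')
import pickle;pickle.dump(s,open('s15.pkl','wb'));cv2.imwrite('pics/w15raw.png',I)
cv2.imwrite('pics/w15.png',cv2.resize(I[0:250,180:380],None,fx=3,fy=2.4,interpolation=cv2.INTER_CUBIC) if 0 else cv2.resize(I[0:250,180:380],None,fx=2.4,fy=2.4,interpolation=cv2.INTER_CUBIC))
E
```

```text
time: 23.25
tcp_pos: [0.4689, -0.078, 0.4036]
tcp_rot: [-0.322, 1.57, -1.891]
force: [0.2, 0.6, -0.2]
grip_width: 0.994
```

View pics/w15.png

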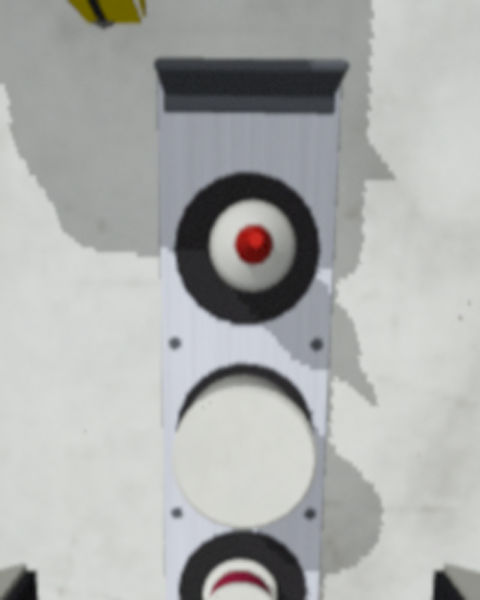

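From above, the bottle sits on pad A: body (253,245), pad (247,248), about 3 mm off centre. The jar on pad B is flush within the pad. All stand upright and the gripper is clear, so I'm handing in.

```bash
python3 -c "
from bench import close_job
print(close_job())"
```

```text
the job is handed in; nothing more can be done
None
```

The four supplies are on the strip in height order from the end plate, which is at the robot's left. The bottle is on pad A, the jar on B, the spool on C and the tape, lying flat, on D. I handed the job in at about 23 s with the gripper open and clear.

- **Position:** The last top and wrist pictures showed everything upright on its pad and about 4 mm or less from its centre. The bottle was off most, by about 3 mm away from the plate, and I left it.
- **Packet:** The green packet had not moved; it was at the same pixel in the top view before and after.
- **Disagreements:** The cameras disagreed by 2–5 mm. The top camera put the spool about 3.5 mm towards the robot, but a close wrist view showed it centred. I took these differences as calibration error.
- **Force:** The largest force I read was about 6 N.

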